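# Hang the keyhole caddy on its clamp screw

### The arm

A 6-joint arm with a two-finger parallel gripper is mounted at the origin on a cart in front of the work surface, level with it; the furniture and walls round the work are solid. World frame = base frame: x ahead of the robot, y to its left, z up, the work surface at z = 0. Lengths are in m, angles in degrees, forces in N, time in s.
With the tool pointing down it reaches from about 0.25 to 0.8 m from the base axis. Payload 3.9 kg.
Tool frame: the origin (TCP) lies midway between the tips of the shut fingers; the grasp point (between the pads) lies 19 mm behind it; z points along the fingers, y is the line along which they close (so a half turn about z gives the same grasp; the last joint's range is limited). The gripper opens to 85 mm and grips with 20 to 120 N. Pads are 22 mm wide; open, the fingers measure 114 mm over their backs; the gripper's body (76 mm by 85 mm) begins 54 mm behind the grasp point. The pads swing forward as they close: fully open they stand 13 mm farther back than shut.
Start: joints at [69.5, 14.897, -7.913, 67.191, 0, 90], TCP at [0.184, 0.492, 0.231] pointing down, gripper open.
Joint ranges: [-159.42, 159.42], [-47.68, 98.78], [-73.54, 78.23], [-108.79, 121.32], [-90, 84.71], [-180, 180]. Speed limits (degrees/s): [147.25, 147.25, 180, 180, 180, 180].

### API

Orientations are given as a 3x3 rotation matrix whose columns are the frame's x, y, z axes.
In Python, from cell import telemetry, cams, bot gives the robot as it stands. The module is installed in compiled form; this text tells all that it offers.
- The arm moves only by the shell command python3 -m jog 'ROWS' [FORCE]. ROWS is JSON, a list of rows, each a list of 5 numbers: the shift along the tool's x, y, z in m, then the turn about the tool's z in units of 6 degrees (1.0 is 6 degrees), then the gripper's target within -1 to 1 (fully open at 1, half-way at 0, shut at -1). In form: [[x, y, z, spin, grip], ...]. A call has 1 to 12 rows; each row is the pose to reach, as a shift and turn from the pose commanded when the call began, along the tool's axes at that moment; what a row does not reach only later rows make up. A row lasts 1/8 s, in which the tool goes at most 62.5 mm and 10.7 degrees, less where a joint would pass 70% of its speed; a pose out of reach is approached as far as the arm can. A call with a gripper value outside its range is refused whole. The fingers move at their own pace and stop on an object; FORCE is the grip in N (left out, the last holds). Time passes only in rows, so rows that repeat a pose let the fingers close. It gives the time, the measured TCP pose, the force, the opening and the grip force at its end, in the units of the state.
- telemetry.sense(): the state, without advancing time (a new reading comes with each control period).
- cams.read_camera(name): name is "scene" or "top" or "wrist"; returns (picture, depth): 384x512x3 uint8, red, green, blue; 384x512 float32, m along the optical axis (not along the pixel's ray), 0 where there is no reading.
- cams.camera_info(name): a dict with "mtx" (3x3 intrinsics, pixels), "origin" and "orientation" of the camera in the world. Camera axes: x right, y down, z forward; pixel columns grow to the right and rows downward; lengths in m; the calibration is good to about 2 mm. A picture is of the moment at which its call begins: read the wrist's pose just before it. camera_info takes no time and is no camera call; for the wrist camera it gives the pose at the moment of the call.
- bot.sign_off(): hands the job in; it is judged then, once.
Trained networks look in the newest picture that a camera, given by its name, has taken for a name from the list of things; names that differ only in an ending like _2 or _b are one class to them, and where a whole thing is asked for, a point or a joint stands for the part that bears it (a point fixed in the world has none). Each returns a list of dicts, best first, with "score" (0 to 1); they miss things now and then, are a little off and sometimes report something else, mostly with a low value. They report only what shows in the picture. A call takes as long as a camera call. They do not tell look-alikes from the thing itself.
- cams.boxes_of(name, camera): "position" ([column, row] in pixels, amid what is visible of it).
- cams.regions_of(name, camera): "pixels" (384x512 bool, what is visible of it) and "position" ([column, row] in pixels, amid what is visible of it).
- cams.mark_of(name, camera): "position" ([column, row] in pixels: a listed point, or the origin of a listed thing).
The state is a dict: "t": time; "q": joint angles; "joint_velocities": joint speeds; "joint_efforts": joint torques, N m; "tcp_pos": TCP position; "ee_rot": TCP orientation; "force": force on the tool from outside, world axes, zero at the start; "moment": the same for the moment, N m; "width": opening from 0.0 (shut) to 1.0 (fully open); "finger_force": force on a finger pad.
Only numpy, scipy, OpenCV 4.12 (cv2) and the standard library are available. Lean on these libraries where they do the work, as an engineer would, in place of code of your own. Each camera call takes 0.05 s, during which the arm holds its last target. There are 200 camera calls.

### The job

Hang the small aluminium caddy on the upright board: pass the screw's head through the wide hole of the keyhole, keep the caddy's back flat on the board, and slide it down by feel until the spring-loaded head has ridden over the ramp and dropped into the recess at the narrow end of the slot. Work gently, never forcing the caddy against board or screw with more than about 15 N, leave the caddy hanging upright on its own, and do not disturb the bottle, vial, jar or tape standing around.

Things in the scene. Friction and masses are not known exactly. Their poses are not given: they have to be found in the camera images.
- caddy: Loose bare-aluminium caddy (about 180 g) standing upright on the bench: open tray in front of an upright keyhole plate. Origin: middle of the plate's lower rear edge; z up, +x out of the plate's flat back (away from the tray). Plate 52 mm wide (y), 130 high, 3 thick (x -3 to 0). Tray x -85 to 0, height 44, walls and floor 3, 46 mm over its flat side walls (y -23 to 23), where it can be gripped.
- caddy_hole (a point): Middle of the wide hole of the caddy's keyhole, on the plate's back, 77 mm above the caddy's underside (axes as the caddy's). The hole is 20 mm wide and 30 mm high (z 62 to 92 in the caddy's frame); its corners are cut at a slant (the head has some 4 mm of play up and down at mid-hole); the upper ones funnel into the 8 mm wide slot above it, which ends at z = 116.5.
- caddy_seat (a point): Where the screw's axis stands when the caddy is fully hung, against the slot's end: on the plate's back, 37 mm above caddy_hole. On the front both slot edges ramp up from 2.5 to 7.5 mm plate thickness (15 to 26 mm above caddy_hole), stay 7.5 mm (the crest) to 30 mm above it, then drop to the recess, 5.5 mm thick. The head drops in over the last 2 mm.
- board: Fixed upright plywood board, 200 mm wide (y), 270 mm high, 18 mm thick, on a foot behind it. Origin: on the bench under the middle of the board's thickness. -x points out of its front face, which lies at x = -9 mm; z is up. The clamp screw stands out of the front face.
- board_mark (a point): Middle of the upright steel slot in the board's face, 200 mm above the bench, axes as the board's. The clamp screw stands square out of the face on the slot's middle line, but fixed anywhere from 12 mm below to 12 mm above this mark: its height is not measured, but seen or felt. Shank 5 mm thick; dark round head 14 mm wide, 5.5 mm thick, its underside 4 mm off the board at rest.
- clamp_head (a joint): How far the sprung head is pushed out along its shank, in m: 0 at rest, about 0.0035 on the crest of the caddy's slot, about 0.0015 in the recess. The spring pulls it to the board with 3 N at rest and 0.6 N more per mm. Ramp and friction resist the slide with up to about 12 N; the caddy's weight alone does not slide it down.
- dropper: Bystander: amber dropper bottle, 39 mm wide, 128 mm high, origin at its underside, z up.
- vial: Bystander: small open amber vial, 29 mm wide, 66 mm high, origin at its underside, z up.
- lidded_jar: Bystander: small lidded glass jar, 62 mm wide, 81 mm high, origin at its underside, z up.
- tape: Bystander: roll of tape lying flat, 62 mm wide, 18 mm high, origin at its underside.
There are look-alikes about, which are no part of the job. What is shaped like the caddy but red is not meant.

How it is judged:
By the outcome, as a careful person would: the job done as asked, in the order asked, and still so for the second after the job is handed in, with the robot touching nothing.
It also fails if it takes over 72 s, if anything falls off the work surface, if the arm or the gripper's body presses on something with over 40 N, if the wrist force passes 120 N, or if a joint passes its speed limit or range.

## Working session

There is one attempt and no reset: what is moved stays moved. The work goes in short steps, Python scripts to look and compute and a shell command to move; the robot and the scene stay as the last step left them, time stands still between calls to the robot, and variables do not carry over. Pictures are saved under pics/ and viewed, at most 12 in all, crops included, and the job is handed in when it is done.

```bash
mkdir -p pics; cat > h.py <<'E'
import numpy as np, cv2
from cell import telemetry, cams, bot
def info(c):
    i=cams.camera_info(c); return np.array(i["mtx"]),np.array(i["origin"]),np.array(i["orientation"])
def pts(c,depth,uv):
    K,o,R=info(c); uv=np.atleast_2d(uv).astype(float)
    z=np.array([depth[int(round(v)),int(round(u))] for u,v in uv])
    p=np.c_[(uv[:,0]-K[0,2])/K[0,0]*z,(uv[:,1]-K[1,2])/K[1,1]*z,z]
    return p@R.T+o
def cloud(c,depth):
    K,o,R=info(c); v,u=np.mgrid[:384,:512]
    p=np.stack([(u-K[0,2])/K[0,0]*depth,(v-K[1,2])/K[1,1]*depth,depth],-1)
    return p@R.T+o
def save(n,im): cv2.imwrite("pics/"+n,im[:,:,::-1])
E
python3 - <<'E'
from h import *
np.set_printoptions(precision=4,suppress=True)
for c in ("scene","top"):
    im,d=cams.read_camera(c); save(c+"0.png",im); np.save(c+"0.npy",d)
    K,o,R=info(c); print(c,o,R[:,2],K[0,0])
    for n in ("caddy","board","dropper","vial","lidded_jar","tape","clamp_head"):
        for r in cams.boxes_of(n,c)[:3]:
            uv=r["position"]; print(n,np.round(uv),round(r["score"],2),pts(c,d,uv)[0])
print(telemetry.sense())
E
```

```text
scene [ 0.0716 -0.9878  1.1106] [ 0.3286  0.7127 -0.6197] 440.52033272308233
caddy [229. 272.] 0.88 [ 0.3926 -0.0722  0.0017]
caddy [274. 260.] 0.8 [ 0.5488 -0.0925  0.008 ]
caddy [349. 248.] 0.64 [ 0.8015 -0.1603  0.0228]
board [253. 179.] 0.66 [0.5969 0.1826 0.1456]
dropper [312. 235.] 0.52 [ 0.6849 -0.0991  0.0772]
vial [202. 240.] 0.6 [0.3528 0.0726 0.0377]
lidded_jar [210. 176.] 0.8 [0.5001 0.3933 0.0513]
tape [180. 204.] 0.62 [0.3519 0.3332 0.0019]
top [0.5008 0.0991 1.1819] [ 0.0835  0.0208 -0.9963] 368.8250910724068
caddy [354. 123.] 0.73 [ 0.7965 -0.2069 -0.0009]
caddy [335. 206.] 0.59 [ 0.5286 -0.1297  0.0026]
caddy [334. 251.] 0.57 [ 0.3873 -0.1198  0.0019]
board [214. 174.] 0.92 [0.6421 0.2503 0.0123]
board [332. 205.] 0.42 [ 0.5325 -0.12   -0.001 ]
dropper [321. 155.] 0.58 [ 0.683  -0.0814  0.0778]
dropper [217. 171.] 0.55 [0.6529 0.2418 0.011 ]
vial [270. 268.] 0.66 [0.3405 0.0814 0.0035]
lidded_jar [159. 223.] 0.9 [0.5008 0.0991 1.1819]
tape [202. 268.] 0.71 [0.3468 0.2941 0.0168]
{'t': 0.8, 'q': array([69.5026, 14.8936, -7.9087, 67.1895, -0.0003, 90.0002]), 'joint_velocities': array([-0.0008, -0.0934, -0.0755, -0.0347,  0.0043, -0.0144]), 'joint_efforts': array([  0.001 , -40.5552,  25.4225,   0.0005,  -0.0001,  -0.    ]), 'tcp_pos': array([0.1839, 0.4918, 0.2314]), 'ee_rot': array([[-0.9367,  0.3502,  0.0001],
       [ 0.3502,  0.9367,  0.0001],
       [-0.    ,  0.0001, -1.    ]]), 'force': array([ 1.0188, -0.4506,  0.0805]), 'moment': array([-0.038 , -0.0467,  0.0011]), 'finger_force': 0.0, 'width': 0.9988150708582354}
```

```bash
python3 -c "
import cv2,numpy as np
a=cv2.imread('pics/scene0.png');b=cv2.imread('pics/top0.png')
cv2.imwrite('pics/both.png',cv2.resize(np.vstack([a,b]),(400,600)))"
```

```text
(no output)
```

View pics/scene0.png

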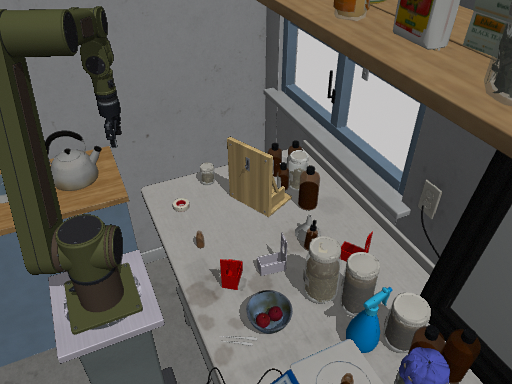

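View pics/top0.png

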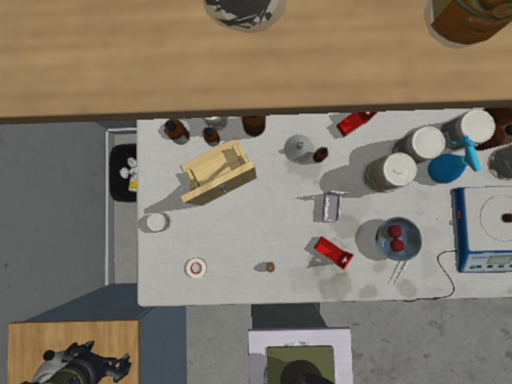

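Scene view candidates for the caddy are a red one at (231,273), a bare grey one at (271,262) and a red one at (357,247). In the top view these are at (333,252), (331,206) and (355,123). I choose the grey one at scene (271,262). The board stands at scene (252,178), and its front faces the robot at an angle. I'll check the choice in a close crop and measure the geometry.

```bash
python3 - <<'E'
from h import *
np.set_printoptions(precision=4,suppress=True)
a=cv2.imread('pics/scene0.png');b=cv2.imread('pics/top0.png')
f=lambda im,u,v,w:cv2.resize(im[v:v+w,u:u+w],(390,390),interpolation=cv2.INTER_CUBIC)
cv2.imwrite('pics/crop1.png',np.hstack([f(a,225,130,150)[:,:],f(b,170,130,0+180)]))
d=np.load('scene0.npy'); P=cloud('scene',d); dt=np.load('top0.npy'); T=cloud('top',dt)
im=a[:,:,::-1].astype(int)
# board front face: points z .05-.26 around the board
def reg(P,lo,hi): return P[np.all((P>lo)&(P<hi),-1)]
B=reg(P,(.45,.08,.03),(.72,.36,.265))
# ransac vertical plane
best=None;rng=np.random.default_rng(0)
for _ in range(500):
    s=B[rng.choice(len(B),2,False)][:,:2]; t=s[1]-s[0]; n=np.array([t[1],-t[0]])/(np.linalg.norm(t)+1e-9)
    k=abs((B[:,:2]-s[0])@n)<.003
    if best is None or k.sum()>best.sum(): best=k
F=B[best]; c=F[:,:2].mean(0); w,v=np.linalg.eigh(np.cov((F[:,:2]-c).T)); n=v[:,0]; t=v[:,1]
if n[0]>0:n=-n
print('board n(out)',n,'yaw',np.degrees(np.arctan2(-n[1],-n[0])),'c',c,len(F),'rms',w[0]**.5)
s=(F[:,:2]-c)@t; print('t',t,'ext',np.percentile(s,[.3,99.7]),'z',F[:,2].min(),F[:,2].max())
for z0,z1 in((.03,.1),(.1,.2),(.2,.27)):
    G=F[(F[:,2]>z0)&(F[:,2]<z1)]; print('off by height',((G[:,:2]-c)@n).mean())
for nm,X in(('scene',P),('top',T)):
    C=reg(X,(.47,-.2,.006),(.66,-.04,.15)); print(nm,len(C)); r=cv2.minAreaRect((C[:,:2]*1000).astype(np.float32)); print(r)
    for z0,z1 in((.006,.03),(.03,.047),(.05,.08),(.08,.11),(.11,.14)):
        G=C[(C[:,2]>z0)&(C[:,2]<z1)]; print(z0,len(G), G.mean(0) if len(G) else '', G.min(0) if len(G) else '',G.max(0) if len(G) else '')
for n_ in('caddy','caddy_hole','caddy_seat','board','board_mark','clamp_head'):
    for cm in('scene','top'):
        print(n_,cm,[(np.round(r['position'],1),round(r['score'],2)) for r in cams.mark_of(n_,cm)[:3]])
E
```

```text
board n(out) [-0.904  -0.4276] yaw 25.316078962786644 c [0.5896 0.2045] 1723 rms 0.0015579396360398325
t [-0.4276  0.904 ] ext [-0.0974  0.1038] z 0.030370274227514482 0.2649205023210568
off by height 1.518459137192766e-05
off by height 1.3389617948866526e-05
off by height -3.246380909415431e-05
scene 609
((567.436767578125, -125.0232162475586), (168.7328643798828, 105.83666229248047), 9.819640159606934)
0.006 276 [ 0.5282 -0.1142  0.0174] [ 0.4827 -0.1816  0.006 ] [ 0.6486 -0.0588  0.0298]
0.03 200 [ 0.5265 -0.1142  0.039 ] [ 0.4824 -0.1427  0.0301] [ 0.5718 -0.0848  0.047 ]
0.05 41 [ 0.566  -0.1214  0.0635] [ 0.542  -0.1451  0.0501] [ 0.5709 -0.0905  0.0798]
0.08 33 [ 0.5658 -0.122   0.0971] [ 0.5601 -0.1434  0.081 ] [ 0.5708 -0.0944  0.1092]
0.11 46 [ 0.5659 -0.1202  0.1239] [ 0.5625 -0.1419  0.1103] [ 0.5709 -0.0939  0.1338]
top 261
((570.7239990234375, -118.71976470947266), (51.62965393066406, 175.9486541748047), 85.04484558105469)
0.006 90 [ 0.5314 -0.1155  0.0171] [ 0.485  -0.1515  0.006 ] [ 0.6562 -0.086   0.0299]
0.03 104 [ 0.5226 -0.1136  0.04  ] [ 0.4822 -0.1402  0.03  ] [
[... 623 characters left out ...]
ay([336.5, 191.1]), 0.67), (array([345.9, 257.1]), 0.61), (array([368.9, 110.1]), 0.59)]
caddy_seat scene [(array([368.7, 241.2]), 0.85), (array([228.5, 266.4]), 0.63), (array([284.7, 249.1]), 0.48)]
caddy_seat top [(array([373.2, 106.2]), 0.98), (array([337.9, 188.3]), 0.69), (array([347.6, 264.8]), 0.68)]
board scene [(array([246. , 201.5]), 0.61), (array([210.5, 183.9]), 0.29), (array([283.8, 242.6]), 0.16)]
board top [(array([229.3, 192.7]), 0.84)]
board_mark scene [(array([247.7, 165.1]), 0.72)]
board_mark top []Traceback (most recent call last):
  File "<stdin>", line 29, in <module>
ValueError: it knows: board, board_mark, caddy, caddy_hole, caddy_seat, dropper, lidded_jar, tape, vial
```

View pics/crop1.png

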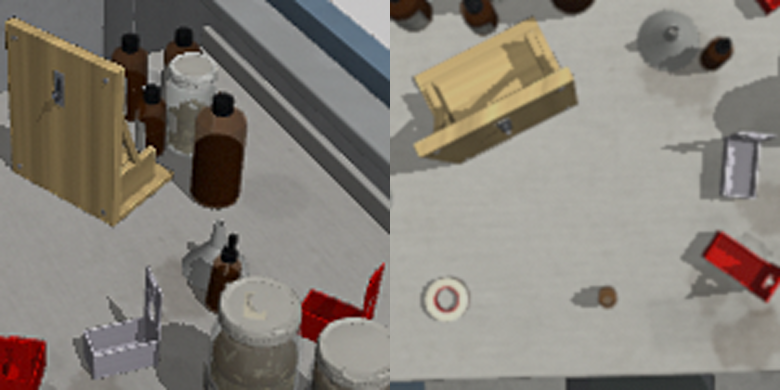

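The crop confirms the bare grey caddy: its plate is on the +x side, the tray faces the robot, and neither red one matches. The screw head shows dark at about scene (247,164). Next I'll get the wrist camera's mounting and a cleaner caddy fit.

```bash
python3 - <<'E'
from h import *
np.set_printoptions(precision=4,suppress=True)
s=telemetry.sense(); K,o,R=info('wrist'); E=s['ee_rot']
print('cam in tool',E.T@(o-s['tcp_pos']),'axis',E.T@R, K[0,0])
d=np.load('scene0.npy'); P=cloud('scene',d); T=cloud('top',np.load('top0.npy'))
A=np.vstack([X[np.all((X>(.475,-.155,.012))&(X<(.58,-.075,.14)),-1)] for X in(P,T)])
r=cv2.minAreaRect((A[:,:2]*1000).astype(np.float32)); print(r)
G=A[A[:,2]>.07]; 
vx,vy,x0,y0=cv2.fitLine(G[:,:2].astype(np.float32),cv2.DIST_HUBER,0,.01,.01).ravel(); print('plate line',vx,vy,x0,y0)
K,o,R=info('scene')
n=np.array([-.904,-.4276,0]); c=np.array([.5896,.2045,0])
for uv in((247.7,165.1),(246.9,163.8)):
    r=R@[(uv[0]-K[0,2])/K[0,0],(uv[1]-K[1,2])/K[1,1],1]
    for off in(0,.0095):
        p=o+r*(((c+n*off-o)@n)/(r@n)); print(uv,off,p,(p-c)@[-.4276,.904,0])
def tool(p): print('shift tool',E.T@(np.array(p)-s['tcp_pos']))
tool((.515,-.11,.28)); tool((.45,-.11,.28))
E
```

```text
cam in tool [ 0.082  -0.0002 -0.1427] axis [[ 0.0003 -0.9478 -0.3188]
 [ 1.      0.0006 -0.0009]
 [ 0.0011 -0.3188  0.9478]] 283.5005079626316
((526.5890502929688, -112.7641830444336), (56.36750793457031, 86.53955078125), 83.86557006835938)
plate line 0.12252917 0.9924649 0.56615067 -0.11974576
(247.7, 165.1) 0 [0.5883 0.2073 0.1955] 0.0031072411377047987
(247.7, 165.1) 0.0095 [0.5833 0.1957 0.2044] -0.00524092171785707
(246.9, 163.8) 0 [0.5867 0.2107 0.1996] 0.006838288670459784
(246.9, 163.8) 0.0095 [0.5817 0.199  0.2084] -0.0015461157391240135
shift tool [-0.5209 -0.4477 -0.0487]
shift tool [-0.46   -0.4704 -0.0487]
```

```bash
python3 -m jog '[[-0.06,-0.05,-0.02,-0.3,1],[-0.12,-0.10,-0.03,-0.6,1],[-0.17,-0.15,-0.03,-0.9,1],[-0.22,-0.20,-0.03,-1.2,1],[-0.27,-0.24,-0.03,-1.5,1],[-0.32,-0.28,-0.03,-1.8,1],[-0.37,-0.32,-0.02,-2.1,1],[-0.42,-0.36,0,-2.33,1],[-0.47,-0.41,0.01,-2.33,1],[-0.519,-0.450,0.03,-2.33,1],[-0.519,-0.450,0.03,-2.33,1],[-0.519,-0.450,0.03,-2.33,1]]' 100
python3 - <<'E'
from h import *
np.set_printoptions(precision=4,suppress=True)
s=telemetry.sense(); print(s['tcp_pos'],s['ee_rot'][:,1],s['q'],s['force'])
im,d=cams.read_camera('wrist'); save('w1.png',im); P=cloud('wrist',d); np.save('w1.npy',P)
A=P[np.all((P>(.46,-.165,.012))&(P<(.59,-.065,.14)),-1)]
r=cv2.minAreaRect((A[:,:2]*1000).astype(np.float32)); print(len(A),r)
for a,b in((.035,.05),(.05,.09),(.09,.12),(.12,.14)):
    G=A[(A[:,2]>a)&(A[:,2]<b)]; print(a,len(G),G.mean(0) if len(G) else '')
    if len(G)>5: print(cv2.minAreaRect((G[:,:2]*1000).astype(np.float32)),cv2.fitLine(G[:,:2].astype(np.float32),cv2.DIST_HUBER,0,.01,.01).ravel())
sc=cloud('scene',np.load('scene0.npy')); I=cv2.imread('pics/scene0.png').astype(int)
m=(I[:,:,2]>120)&(I[:,:,1]<60)&(np.abs(sc[:,:,0]-.4)<.08)&(np.abs(sc[:,:,1]+.1)<.12)
Q=sc[m]; print('red',Q.min(0),Q.max(0)); H=Q[Q[:,2]>.06]; print('red plate',H.min(0),H.max(0))
E
```

```text
t: 2.8
tcp_pos: [0.5134, -0.1147, 0.1999]
ee_rot: [[-0.993, 0.118, -0.001], [0.118, 0.993, -0.0], [0.001, -0.0, -1.0]]
force: [-1.3, 0.8, 0.1]
width: 1.001
finger_force: 0.0
[ 0.5134 -0.1147  0.1999] [ 0.1182  0.993  -0.0005] [-12.5728  15.9148 -11.2827  62.845   -0.031   -5.787 ] [-1.2751  0.8473  0.058 ]
3318 ((525.89013671875, -113.14923095703125), (52.19801330566406, 85.82406616210938), 82.58488464355469)
0.035 824 [ 0.5268 -0.1131  0.0431]
((524.3412475585938, -113.75941467285156), (51.604766845703125, 83.2092514038086), 83.29541778564453) [ 0.9921 -0.1255  0.5268 -0.1131]
0.05 648 [ 0.565  -0.1183  0.0691]
((565.9340209960938, -118.52317810058594), (51.872222900390625, 3.971465587615967), 82.37748718261719) [ 0.1265  0.992   0.5648 -0.1197]
0.09 710 [ 0.5642 -0.1181  0.1067]
((564.2112426757812, -118.10405731201172), (52.04313278198242, 8.274831771850586), 83.61077117919922) [ 0.124   0.9923  0.5633 -0.1318]
0.12 585 [ 0.5646 -0.1186  0.1269]
((564.9937744140625, -118.18668365478516), (51.82969665527344, 6.800917625427246), 82.07149505615234) [ 0.1322  0.9912  0.5655 -0.1151]
red [ 0.3494 -0.1532 -0.0004] [ 0.4348 -0.0578  0.1346]
red plate [ 0.3496 -0.1532  0.0606] [ 0.3911 -0.1178  0.1346]
```

View pics/w1.png

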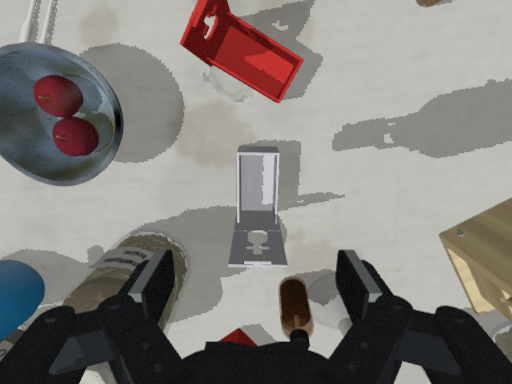

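The wrist view shows the grey caddy at about (258,205), its keyhole at (258,240) and a red caddy at (240,50) clear of the approach. The plate points to the bottom of the picture, away from the robot. I'll go down part-way and check for residual lag.

```bash
python3 -m jog '[[0,0,0.05,0.08,1],[0,0,0.10,0.08,1],[0,0,0.13,0.08,1],[0,0,0.13,0.08,1],[0,0,0.13,0.08,1]]' 100
python3 - <<'E'
from h import *
s=telemetry.sense(); E=s['ee_rot']; print(s['t'],E.T@(np.array([.5115,-.1113,.007])-s['tcp_pos']),np.degrees(np.arctan2(E[1,1],E[0,1])),s['joint_velocities'])
E
```

```text
t: 3.48
tcp_pos: [0.5133, -0.1109, 0.0729]
ee_rot: [[-0.993, 0.121, 0.002], [0.121, 0.993, -0.0], [-0.002, -0.0, -1.0]]
force: [0.0, -0.2, 0.2]
width: 1.001
finger_force: 0.0
3.475 [ 0.0018592  -0.00058173  0.0658609 ] 83.06351247962013 [-0.36394504 -0.6321847   1.2074888  -0.3520254   0.09040117 -0.04155131]
```

```bash
python3 -m jog '[[0.001,0,0.04,0.05,1],[0.001,0,0.064,0.05,1],[0.001,0,0.064,0.05,1],[0.001,0,0.064,0.05,1],[0.001,0,0.064,0.05,0.2],[0.001,0,0.064,0.05,-0.1],[0.001,0,0.064,0.05,-0.3],[0.001,0,0.064,0.05,-0.5],[0.001,0,0.064,0.05,-0.5],[0.001,0,0.064,0.05,-0.5]]' 60
python3 - <<'E'
from h import *
s=telemetry.sense();print(s['t'],s['moment'],s['joint_velocities'])
im,d=cams.read_camera('wrist'); save('w2.png',im)
E
```

```text
t: 4.72
tcp_pos: [0.5123, -0.1117, 0.0083]
ee_rot: [[-0.992, 0.127, 0.002], [0.127, 0.992, -0.0], [-0.002, -0.0, -1.0]]
force: [-1.7, -0.3, 5.1]
width: 0.529
finger_force: 62.7
4.725 [-0.00221678  0.13869199 -0.06839731] [-0.05411513 -0.05644438  0.05413454 -0.03664697 -0.02897576 -0.02191975]
```

View pics/w2.png

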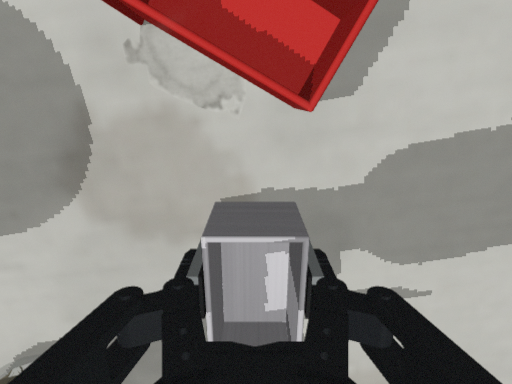

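The tray is gripped squarely: the width is 45 mm and the pads sit on both side walls. I'll lift it and go to a spot where the wrist camera sees the screw beside the gripper.

```bash
python3 -m jog '[[0,0,-0.005,0,-0.6],[0,0,-0.02,0,-0.6],[0,0,-0.06,0,-0.6],[0,0,-0.12,0,-0.6],[0,0,-0.18,0,-0.6],[0,0,-0.24,0,-0.6],[0.001,0.04,-0.26,0,-0.6],[0.003,0.09,-0.26,0,-0.6],[0.004,0.14,-0.26,0,-0.6],[0.006,0.18,-0.26,0,-0.6],[0.006,0.18,-0.26,0,-0.6],[0.006,0.18,-0.26,0,-0.6]]' 100
python3 -m jog '[[0,0,0,0,-0.6],[0,0,0,0,-0.6],[0,0,0,0,-0.6]]'
python3 - <<'E'
from h import *
np.set_printoptions(precision=4,suppress=True)
s=telemetry.sense();print(s['t'],s['moment'],s['joint_velocities'],s['force'])
im,d=cams.read_camera('wrist'); save('w3.png',im);P=cloud('wrist',d); np.save('w3.npy',P)
print([(r['position'],r['score']) for r in cams.mark_of('board_mark','wrist')])
im,d=cams.read_camera('scene'); save('s3.png',im);np.save('s3d.npy',d)
E
```

```text
t: 6.28
tcp_pos: [0.5278, 0.0676, 0.2675]
ee_rot: [[-0.992, 0.127, -0.001], [0.127, 0.992, -0.001], [0.0, -0.001, -1.0]]
force: [-0.0, 0.5, -2.7]
width: 0.528
finger_force: 102.7
t: 6.65
tcp_pos: [0.5283, 0.0672, 0.2673]
ee_rot: [[-0.992, 0.128, -0.0], [0.128, 0.992, -0.0], [0.0, -0.0, -1.0]]
force: [0.4, 0.3, -1.3]
width: 0.523
finger_force: 102.7
6.65 [ 0.0325  0.0485 -0.0446] [ 0.2026  0.0364  0.0062 -0.0791  0.0428  0.03  ] [ 0.4108  0.2658 -1.2721]
[([427.9, 254.6], 0.64)]
```

View pics/w3.png

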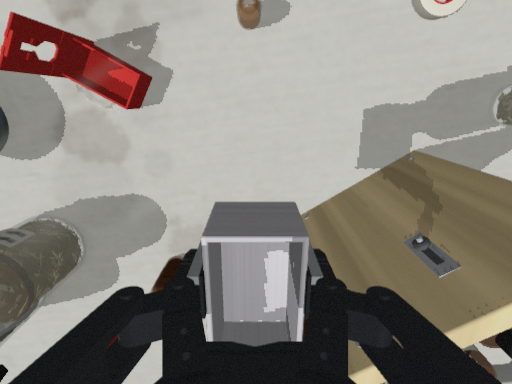

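The steel slot plate runs from about (412,240) to (450,270), with something round at its lower end near (420,240). I'll zoom in on it and fit the board plane.

```bash
python3 - <<'E'
from h import *
np.set_printoptions(precision=4,suppress=True)
im=cv2.imread('pics/w3.png'); s=cv2.imread('pics/s3.png')
a=cv2.resize(im[220:290,395:465],(560,560),interpolation=cv2.INTER_CUBIC)
b=cv2.resize(s[145:185,230:250+0+0][:, :],(240,480),interpolation=cv2.INTER_CUBIC)
cv2.imwrite('pics/crop2.png',np.hstack([a,np.vstack([b,np.zeros((80,240,3),np.uint8)])]))
P=np.load('w3.npy')
B=P[150:330,300:].reshape(-1,3); B=B[np.all((B>(.5,.08,.02))&(B<(.68,.34,.255)),-1)]
rng=np.random.default_rng(0);best=None
for _ in range(500):
    q=B[rng.choice(len(B),3,False)]; n=np.cross(q[1]-q[0],q[2]-q[0]); n/=np.linalg.norm(n)+1e-12
    k=abs((B-q[0])@n)<.002
    if best is None or k.sum()>best.sum(): best=k
F=B[best]; c=F.mean(0); n=np.linalg.svd(F-c,full_matrices=False)[2][2]; n=n if n[0]<0 else -n
print(len(F),'n',n,'c',c,'yaw',np.degrees(np.arctan2(-n[1],-n[0])), 'scene plane off',([.5896,.2045,c[2]]-c)@n)
t=np.array([n[1],-n[0],0]); t/=np.linalg.norm(t)
# rms & extents
s_=(F-c)@t; print('t',t,np.percentile(s_,[0.2,99.8]),F[:,2].min(),F[:,2].max())
h=(P-c)@n
for v in range(228,278,3): print(v,' '.join('%5.1f'%(1000*h[v,u]) for u in range(404,458,3)))
np.savez('board.npz',n=n,c=c,t=t)
E
```

```text
23153 n [-0.9045 -0.4264  0.0014] c [0.5823 0.2138 0.161 ] yaw 25.240518537072074 scene plane off -0.0026517423392559848
t [-0.4264  0.9045  0.    ] [-0.0959  0.0901] 0.020025211044863878 0.2549842937765204
228  -0.2  -0.1  -0.1  -0.1   0.1  -1.2  -0.5   0.8   0.6   0.0  -1.0  -0.3   0.1  -0.5   0.5  -1.0  -0.1  -0.2
231   0.0  -0.3  -0.1   0.3   0.8   0.0   0.5  -0.3   0.2  -0.1   0.4  -0.2   0.4  -0.2  -0.1  -0.0  -0.0  -0.2
234   0.3  -1.2  -0.4  -0.1   0.6   0.1   1.2  -0.1   0.3  -0.1   0.3   0.6   0.3   0.5   0.5  -0.6  -0.8  -0.2
237   0.1   0.4   1.2   0.0  13.9  14.0   9.8   9.6   0.3  -1.3  -0.1   1.1   0.7   0.0   0.3  -0.2  -0.4  -0.4
240   0.4  -0.1   0.5   9.4  11.1  11.6  10.2   9.2   9.3  -0.3   0.3   0.1  -0.2  -0.2   0.9  -0.6   0.7  -0.5
243   0.8   1.5   0.1   9.0   9.3  11.0   9.6   8.9   7.6   0.5   0.3  -0.5   0.1  -1.0  -0.9  -0.6  -1.3  -0.4
246  -0.0   0.4   0.5   6.5   7.6   8.5   8.8   6.5   4.5   1.2   1.2   1.2   0.4   0.7  -1.0  -0.2  -0.1   0.3
249   0.1  -0.0   0.4   0.4   0.7   5.7   4.8   0.8   1.4   0.3   0.4   0.0   0.6  -0.9  -1.1   0.1   0.2   0
[... 310 characters left out ...]
 0.5   0.1   0.6  -0.1  -0.4
261   1.0  -0.3  -0.1  -0.4   0.6   0.2   0.2  -0.2   1.3   0.6   1.0  -0.1   1.3   0.8   0.5   1.7   0.1   0.5
264  -0.4  -0.6   0.2  -0.2  -0.6   0.9   0.6  -0.3   0.7   0.4   1.5   0.8   0.3   0.5   0.6  -0.2 180.9   0.5
267   0.1  -0.2   0.7   0.2   0.1  -0.2  -1.1  -0.4   0.4   1.0  -0.3   0.4   0.7   0.3   1.7  -0.6   1.3   0.0
270   0.1  -0.4  -0.4  -0.2   0.4  -0.3   0.6  -0.7  -0.8   0.3   1.2   0.4   0.6   0.8   0.3   0.4   0.4   0.3
273   0.7   0.1   0.5   0.2  -0.3   1.5  -0.1  -0.8  -0.3   0.2   0.1   1.0   0.3  -0.3  -0.1  -1.1   0.8  -0.2
276  -0.9   0.3   0.3   0.6   1.0   0.2   0.2  -0.2   0.4  -0.5   1.1   0.2   0.4  -0.6   0.4   0.2  -0.2  -0.6
```

View pics/crop2.png

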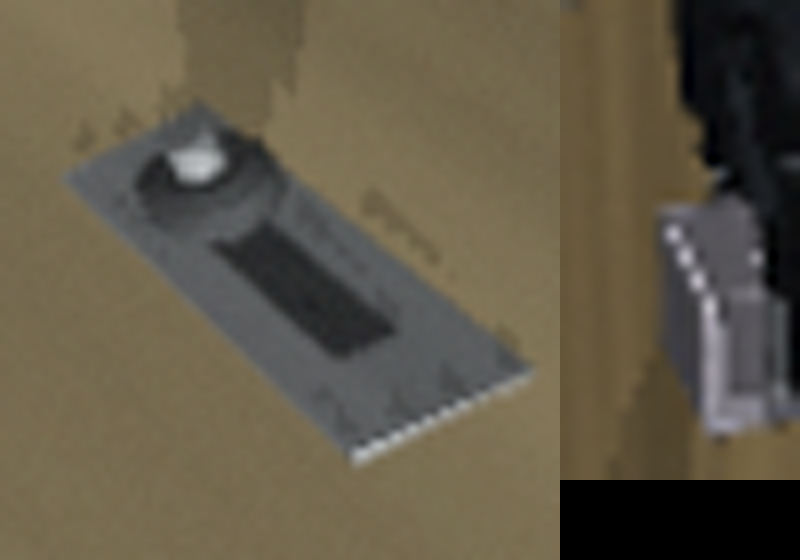

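```bash
python3 - <<'E'
from h import *
np.set_printoptions(precision=4,suppress=True)
b=np.load('board.npz'); n,c,t=b['n'],b['c'],b['t']; P=np.load('w3.npy'); K,o,R=info('wrist')
def hit(uv,off):
    r=R@[(uv[0]-K[0,2])/K[0,0],(uv[1]-K[1,2])/K[1,1],1.]; return o+r*(((c+n*off-o)@n)/(r@n))
q=lambda x,y:(395+x/8-.44,220+y/8-.44)
m=np.mean([hit(q(*k),.001) for k in((68,178),(200,103),(530,372),(352,460))],0)
print('mark',m,'t',(m-c)@t)
for k,off in(((197,158),.0135),((206,178),.0095)):
    p=hit(q(*k),off); print(k,p,(p-c)@t,'dz vs mark',p[2]-m[2])
h=(P-c)@n; W=np.zeros(h.shape,bool); W[230:255,405:440]=1
for lo,hi in((.0085,.0105),(.012,.016)):
    G=P[W&(h>lo)&(h<hi)]; print(lo,len(G),'t',((G-c)@t).min(),((G-c)@t).max(),((G-c)@t).mean(),'z',G[:,2].min(),G[:,2].max(),G[:,2].mean())
e=(P[150:330,300:].reshape(-1,3)); e=e[(abs((e-c)@n)<.002)&(e[:,2]>.12)]; s=(e-c)@t; print('edges',s.min(),s.max())
E
```

```text
mark [0.585  0.2057 0.2014] t -0.008450594884927864
(197, 158) [0.574  0.1998 0.1974] -0.009167794484406671 dz vs mark -0.003933016636697179
(206, 178) [0.5775 0.2018 0.1958] -0.008838469166483736 dz vs mark -0.0055559732347434665
0.0085 90 t -0.014500972484390917 -0.0025697305750365016 -0.008729880741572799 z 0.188834018569372 0.20038380872730094 0.19474304351443988
0.012 30 t -0.010750750910300156 -0.0061151878954025605 -0.008748723547454589 z 0.19130766724950296 0.19625583687565762 0.19405891745050752
edges -0.08821440942874233 0.09169504579828516
```

The crop shows the dark head at wrist pixel (421,243), low on the steel plate. That puts the screw about 6.5 mm below the mark, at z≈0.1935, and on the slot's middle line. Next I go to a 50 mm standoff, square to the board and with the hole at screw height.

```bash
python3 -m jog '[[0.03,0.02,0,-1,-0.6],[0.06,0.04,0,-2,-0.6],[0.087,0.062,0,-3,-0.6],[0.087,0.062,0,-4,-0.6],[0.087,0.062,0.01,-5.43,-0.6],[0.075,0.07,0.05,-5.43,-0.6],[0.06,0.08,0.09,-5.43,-0.6],[0.05,0.088,0.13,-5.43,-0.6],[0.05,0.088,0.1425,-5.43,-0.6],[0.05,0.088,0.1425,-5.43,-0.6],[0.05,0.088,0.1425,-5.43,-0.6],[0.05,0.088,0.1425,-5.43,-0.6]]' 100
cat > rel.py <<'E'
from h import *
np.set_printoptions(precision=4,suppress=True)
s=telemetry.sense(); E=s['ee_rot']; n=np.array([-.9045,-.4264,0]); t=np.array([-.4264,.9045,0]); S=np.array([.5861,.2058,.1935])
o=s['tcp_pos']+E@[-.056,0,.0083]; d=o-S
print('t',s['t'],'standoff %.1f lateral %.1f hole-screw dz %.1f mm yaw %.2f tilt %s'%(d@n*1e3,d@t*1e3,(d[2]+.077)*1e3,np.degrees(np.arctan2(-E[1,0],-E[0,0])),E[:2,2]))
print('to contact, tool axes',E.T@(S-[0,0,.077]-o)); f=s['force']; print('F out %.1f lat %.1f up %.1f'%(f@n,f@t,f[2]),'M',s['moment']@n,s['moment']@t,s['moment'][2],'grip',s['finger_force'],s['width'],'vel',abs(s['joint_velocities']).max())
E
python3 rel.py; python3 - <<'E'
from h import *
im,d=cams.read_camera('scene')
w,dd=cams.read_camera('wrist')
a=im[150:230,200:300]; cv2.imwrite('pics/s4.png',np.hstack([cv2.resize(a,(450,360),interpolation=cv2.INTER_CUBIC),w[24:]])[:,:,::-1]) if 0 else None
cv2.imwrite('pics/s4.png',np.hstack([cv2.resize(a,(400,320),interpolation=cv2.INTER_CUBIC),cv2.resize(w,(400,320))])[:,:,::-1])
E
```

```text
t: 8.3
tcp_pos: [0.4908, 0.1618, 0.1265]
ee_rot: [[-0.904, -0.427, 0.003], [-0.427, 0.904, 0.001], [-0.003, -0.0, -1.0]]
force: [-0.0, 0.5, -2.5]
width: 0.521
finger_force: 102.9
t 8.3 standoff 48.9 lateral 0.8 hole-screw dz 1.9 mm yaw 25.27 tilt [0.0029 0.0009]
to contact, tool axes [-0.0489 -0.0008  0.002 ]
F out -0.2 lat 0.5 up -2.5 M -0.06837382804792405 0.10156858248190488 0.0004215696257959478 grip 102.87636995315552 0.5214240505193416 vel 0.3244414164558669
```

View pics/s4.png

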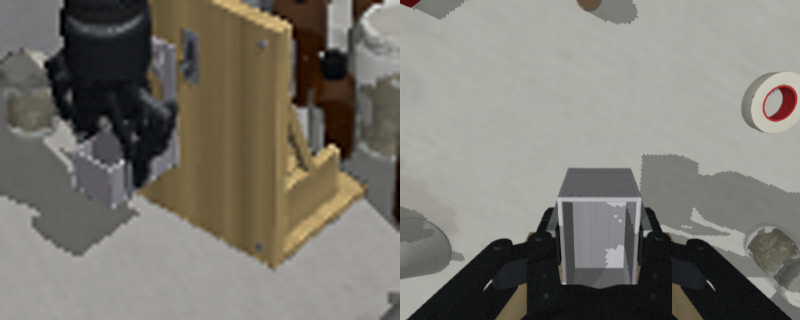

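The scene crop shows the caddy upright and square in front of the board, with the screw plate visible beside it at about crop (190,55). Moving in to 17 mm, just short of the screw's tip.

```bash
python3 -m jog '[[-0.01,0,0,0,-0.6],[-0.02,0,0,0,-0.6],[-0.028,0,0,0,-0.6],[-0.031,0,0,0,-0.6],[-0.031,0,0,0,-0.6],[-0.031,0,0,0,-0.6],[-0.031,0,0,0,-0.6]]'; python3 rel.py
```

```text
t: 9.28
tcp_pos: [0.5176, 0.1746, 0.1248]
ee_rot: [[-0.904, -0.427, -0.0], [-0.427, 0.904, -0.0], [0.0, 0.0, -1.0]]
force: [0.4, -0.5, -2.4]
width: 0.527
finger_force: 102.9
t 9.275 standoff 19.2 lateral 1.0 hole-screw dz -0.0 mm yaw 25.27 tilt [-0.0003 -0.0001]
to contact, tool axes [-0.0192 -0.0011 -0.    ]
F out -0.2 lat -0.7 up -2.4 M -0.0032962513176026257 0.025604310543947257 0.013104310892493436 grip 102.87619113922119 0.5266804337189486 vel 0.16093557712619247
```

```bash
python3 -m jog '[[-0.002,-0.001,0,0,-0.6],[-0.004,-0.001,0,0,-0.6],[-0.006,-0.001,0,0,-0.6],[-0.007,-0.001,0,0,-0.6],[-0.007,-0.001,0,0,-0.6]]'; python3 rel.py; python3 -m jog '[[-0.001,0,0,0,-0.6],[-0.002,0,0,0,-0.6],[-0.003,0,0,0,-0.6],[-0.004,0,0,0,-0.6],[-0.004,0,0,0,-0.6]]'; python3 rel.py
```

```text
t: 9.9
tcp_pos: [0.5248, 0.1769, 0.1248]
ee_rot: [[-0.904, -0.427, 0.0], [-0.427, 0.904, -0.0], [-0.0, -0.0, -1.0]]
force: [0.2, -1.3, -2.1]
width: 0.525
finger_force: 102.9
t 9.9 standoff 11.8 lateral 0.1 hole-screw dz -0.0 mm yaw 25.28 tilt [ 0. -0.]
to contact, tool axes [-0.0118 -0.0001 -0.    ]
F out 0.4 lat -1.2 up -2.1 M -0.029174176310362353 0.051210336003947886 -0.050154315564998234 grip 102.8765881061554 0.5246793930665957 vel 0.16585877922659187
t: 10.52
tcp_pos: [0.5284, 0.1786, 0.1248]
ee_rot: [[-0.904, -0.427, 0.0], [-0.427, 0.904, 0.0], [-0.0, -0.0, -1.0]]
force: [0.1, 0.9, -2.5]
width: 0.526
finger_force: 102.9
t 10.525 standoff 7.8 lateral 0.0 hole-screw dz 0.0 mm yaw 25.28 tilt [0.0001 0.    ]
to contact, tool axes [-0.0078 -0.0001  0.    ]
F out -0.5 lat 0.7 up -2.5 M 0.013505254485986842 0.07630244834816392 -0.03374772532288295 grip 102.8765594959259 0.5261714938324039 vel 0.18562896294221087
```

```bash
for i in 1; do python3 -m jog '[[-0.001,0,0,0,-0.6],[-0.002,0,0,0,-0.6],[-0.003,0,0,0,-0.6],[-0.003,0,0,0,-0.6]]' >/dev/null; python3 rel.py; done; python3 -m jog '[[-0.001,0,0,0,-0.6],[-0.002,0,0,0,-0.6],[-0.002,0,0,0,-0.6]]'>/dev/null; python3 rel.py
```

```text
t 11.025 standoff 4.8 lateral 0.1 hole-screw dz -0.0 mm yaw 25.28 tilt [0.0001 0.    ]
to contact, tool axes [-0.0048 -0.0001 -0.    ]
F out 0.0 lat -0.6 up -2.0 M 0.06449435753625672 0.054901657358759084 0.03134156753317464 grip 102.87629842758179 0.5252446959797532 vel 0.1942314945307104
t 11.4 standoff 2.8 lateral 0.0 hole-screw dz 0.0 mm yaw 25.28 tilt [0.0001 0.    ]
to contact, tool axes [-0.0028 -0.      0.    ]
F out 0.5 lat -0.2 up -1.4 M 0.0032216311721173056 0.045945281648060304 5.089802927807126e-06 grip 102.87585854530334 0.5215841146340087 vel 0.20763235556734227
```

```bash
python3 -m jog '[[-0.001,0,0,0,-0.6],[-0.001,0,0,0,-0.6]]'>/dev/null; python3 rel.py; python3 -m jog '[[-0.001,0,0,0,-0.6],[-0.001,0,0,0,-0.6]]'>/dev/null; python3 rel.py;
```

```text
t 11.65 standoff 1.8 lateral 0.1 hole-screw dz 0.0 mm yaw 25.28 tilt [0.0001 0.    ]
to contact, tool axes [-0.0018 -0.0001  0.    ]
F out -0.0 lat -0.2 up -2.2 M -0.036830743711478854 -0.02337627935136255 -0.021910644199752406 grip 102.87591576576233 0.5245195946216408 vel 0.11375456217654557
t 11.9 standoff 0.9 lateral 0.1 hole-screw dz -0.0 mm yaw 25.28 tilt [-0.0002 -0.0001]
to contact, tool axes [-0.0009 -0.0001 -0.    ]
F out 0.0 lat 0.9 up -3.1 M -0.012707265684823367 0.08443837469367961 -0.02107684236032526 grip 102.86379218101501 0.5268488240778859 vel 0.1305317513358549
```

```bash
python3 -m jog '[[-0.0005,0,0,0,-0.6],[-0.0005,0,0,0,-0.6]]'>/dev/null; python3 rel.py
```

```text
t 12.15 standoff 0.8 lateral 0.1 hole-screw dz -0.1 mm yaw 25.28 tilt [-0.0007 -0.0004]
to contact, tool axes [-0.0008 -0.0001 -0.0001]
F out 2.1 lat -0.1 up -2.6 M -0.02520429993041927 0.25601261997577324 0.025686028561535047 grip 102.91365623474121 0.5248402215677046 vel 0.13524487185541512
```

The back touched at 0.8 mm nominal, 2 N out, so the head is through the hole. I'll add a light press and slide down in short checked steps.

```bash
python3 -m jog '[[-0.0003,0,0.001,0,-0.6],[-0.0003,0,0.002,0,-0.6],[-0.0003,0,0.003,0,-0.6],[-0.0003,0,0.004,0,-0.6]]'>/dev/null; python3 rel.py;python3 -m jog '[[0,0,0.001,0,-0.6],[0,0,0.002,0,-0.6],[0,0,0.003,0,-0.6],[0,0,0.004,0,-0.6]]'>/dev/null; python3 rel.py
```

```text
t 12.65 standoff 0.7 lateral 0.1 hole-screw dz -4.2 mm yaw 25.28 tilt [-0.001  -0.0004]
to contact, tool axes [-0.0007 -0.0001 -0.0042]
F out 4.8 lat -0.6 up 1.0 M -0.047860143867004934 0.7333110565319675 0.10989947661432421 grip 103.20532321929932 0.5263675181599284 vel 1.0297836619632859
t 13.15 standoff 0.7 lateral 0.1 hole-screw dz -8.2 mm yaw 25.28 tilt [-0.0011 -0.0004]
to contact, tool axes [-0.0007 -0.0001 -0.0082]
F out 6.0 lat 0.4 up 0.9 M -0.06186898082380235 0.7514071519669634 0.14150290400113041 grip 103.21364521980286 0.5267829845847097 vel 1.1138999838515837
```

```bash
python3 -m jog '[[0,0,0.001,0,-0.6],[0,0,0.002,0,-0.6],[0,0,0.003,0,-0.6],[0,0,0.004,0,-0.6]]'>/dev/null; python3 rel.py;python3 -m jog '[[0,0,0.001,0,-0.6],[0,0,0.002,0,-0.6],[0,0,0.003,0,-0.6]]'>/dev/null; python3 rel.py
```

```text
t 13.65 standoff 0.8 lateral 0.1 hole-screw dz -12.3 mm yaw 25.28 tilt [-0.0012 -0.0005]
to contact, tool axes [-0.0007 -0.0001 -0.0123]
F out 5.5 lat -0.1 up 0.9 M -0.09737822596286749 0.7571031876015145 0.040298901606680745 grip 103.21303367614746 0.5227666402278662 vel 1.0568772229908028
t 14.025 standoff 0.7 lateral 0.1 hole-screw dz -15.2 mm yaw 25.28 tilt [-0.0011 -0.0004]
to contact, tool axes [-0.0007 -0.0001 -0.0152]
F out 6.3 lat 0.8 up 2.3 M -0.14511384098681365 0.7530837349400987 0.11709236653221344 grip 103.26883435249329 0.5220675555060031 vel 0.9581994819209163
```

```bash
python3 -m jog '[[0,0,0.001,0,-0.6],[0,0,0.002,0,-0.6],[0,0,0.003,0,-0.6]]'>/dev/null; python3 rel.py
```

```text
t 14.4 standoff 0.7 lateral 0.2 hole-screw dz -16.9 mm yaw 25.30 tilt [-0.0005 -0.0001]
to contact, tool axes [-0.0007 -0.0002 -0.0169]
F out 7.4 lat 1.6 up 8.7 M -0.15911714130874838 1.2952108704274359 0.23245934434269327 grip 103.93595337867737 0.5252594758095924 vel 1.0650518624015977
```

The ramp has been met: 8.7 N up at 17 mm. I'll ease the press so the sum stays under 15 N and go on in smaller steps.

```bash
python3 -m jog '[[0.0003,0,0,0,-0.6],[0.0005,0,0,0,-0.6]]' 120 >/dev/null; python3 rel.py; python3 -m jog '[[0,0,0.0005,0,-0.6],[0,0,0.001,0,-0.6]]' >/dev/null; python3 rel.py
```

```text
t 14.65 standoff 0.7 lateral 0.2 hole-screw dz -17.3 mm yaw 25.30 tilt [0.0002 0.0003]
to contact, tool axes [-0.0007 -0.0002 -0.0173]
F out 5.4 lat 0.2 up 5.4 M -0.1348965471580668 0.8715982682214207 0.17265665844324393 grip 121.33531093597412 0.5194454885552577 vel 0.23566596937405557
t 14.9 standoff 0.7 lateral 0.3 hole-screw dz -17.9 mm yaw 25.30 tilt [0.0003 0.0004]
to contact, tool axes [-0.0007 -0.0002 -0.0179]
F out 6.8 lat 1.7 up 8.5 M -0.08771931770542857 1.1545131999212377 0.1734446268043451 grip 121.26605987548828 0.5243797636785533 vel 0.3143267887004868
```

```bash
python3 -m jog '[[0.0004,0,0.0003,0,-0.6],[0.0006,0,0.0007,0,-0.6],[0.0006,0,0.001,0,-0.6]]' >/dev/null; python3 rel.py; python3 -m jog '[[0,0,0.0005,0,-0.6],[0,0,0.001,0,-0.6]]' >/dev/null; python3 rel.py
```

```text
t 15.275 standoff 0.7 lateral 0.2 hole-screw dz -18.5 mm yaw 25.30 tilt [0.0015 0.0008]
to contact, tool axes [-0.0007 -0.0002 -0.0185]
F out 5.3 lat 1.4 up 8.3 M -0.16382871765623935 1.0271351823852073 0.18616030037573544 grip 121.36139631271362 0.5228435017977004 vel 0.31020990822774724
t 15.525 standoff 0.6 lateral 0.2 hole-screw dz -19.4 mm yaw 25.30 tilt [0.0016 0.0008]
to contact, tool axes [-0.0007 -0.0002 -0.0194]
F out 5.2 lat 0.1 up 8.8 M -0.1400709556637953 1.0608493075316023 0.14354396546073228 grip 121.38962030410767 0.5224533501943612 vel 0.4635820141753633
```

```bash
python3 -m jog '[[0.0004,0,0.0005,0,-0.6],[0.0006,0,0.001,0,-0.6],[0.0006,0,0.0015,0,-0.6],[0.0006,0,0.002,0,-0.6]]' >/dev/null; python3 rel.py
```

```text
t 16.025 standoff 0.7 lateral 0.2 hole-screw dz -20.9 mm yaw 25.29 tilt [0.0027 0.0013]
to contact, tool axes [-0.0007 -0.0002 -0.0209]
F out 5.7 lat 0.4 up 10.7 M -0.13551118336336643 0.9682913091289695 0.14921301582877564 grip 121.67686700820923 0.5187606688695181 vel 0.3805954454110786
```

```bash
python3 -m jog '[[0.0003,0,0.0005,0,-0.6],[0.0003,0,0.001,0,-0.6],[0.0003,0,0.0015,0,-0.6],[0.0003,0,0.002,0,-0.6]]' >/dev/null; python3 rel.py
```

```text
t 16.525 standoff 0.6 lateral -0.0 hole-screw dz -23.3 mm yaw 25.29 tilt [0.0034 0.0012]
to contact, tool axes [-0.0007  0.     -0.0233]
F out 1.2 lat -0.1 up 3.6 M -0.008655670414822597 0.6105782637865047 0.10393338676284244 grip 121.511070728302 0.521477431098841 vel 0.9389036815408853
```

```bash
python3 -m jog '[[0,0,0.0005,0,-0.6],[0,0,0.001,0,-0.6],[0,0,0.0015,0,-0.6],[0,0,0.002,0,-0.6]]' >/dev/null; python3 rel.py
```

```text
t 17.025 standoff 0.7 lateral -0.0 hole-screw dz -26.6 mm yaw 25.28 tilt [0.0023 0.001 ]
to contact, tool axes [-0.0007  0.     -0.0266]
F out -1.5 lat -0.2 up 2.3 M -0.022653447961904563 -0.27716501019974593 0.036863189277193086 grip 121.55652523040771 0.5208592169728653 vel 0.5779762861992458
```

```bash
python3 -m jog '[[0,0,0.0005,0,-0.6],[0,0,0.001,0,-0.6],[0,0,0.0015,0,-0.6],[0,0,0.002,0,-0.6]]' >/dev/null; python3 rel.py
python3 - <<'E'
from h import *
a,d=cams.read_camera('scene'); np.save('s5.npy',cloud('scene',d)); w,d=cams.read_camera('wrist')
cv2.imwrite('pics/s5.png',np.hstack([cv2.resize(a[140:220,200:300],(400,320),interpolation=cv2.INTER_CUBIC),cv2.resize(w,(400,320))])[:,:,::-1])
E
```

```text
t 17.525 standoff 1.2 lateral -0.0 hole-screw dz -28.8 mm yaw 25.28 tilt [0.0014 0.0005]
to contact, tool axes [-0.0012  0.     -0.0288]
F out -5.2 lat 1.0 up 0.2 M 0.06525211238026066 -0.6769361660180373 -0.013450449989192327 grip 121.79280281066895 0.5212977059688051 vel 0.4332310036427134
```

View pics/s5.png

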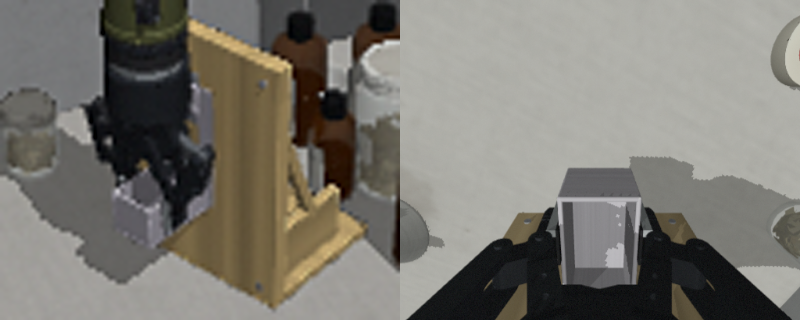

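The caddy is on the crest at nominal 28.8 mm, and the spring is now pulling the plate toward the board (F out −5 N), so I eased off too far. I'll put the press back so the back lies flat, then go on.

```bash
python3 -m jog '[[-0.0005,0,0,0,-0.6],[-0.001,0,0,0,-0.6],[-0.0012,0,0,0,-0.6],[-0.0012,0,0,0,-0.6]]' >/dev/null; python3 rel.py;  python3 -m jog '[[0,0,0.0005,0,-0.6],[0,0,0.001,0,-0.6],[0,0,0.0015,0,-0.6]]' >/dev/null; python3 rel.py
```

```text
t 18.125 standoff 1.0 lateral 0.0 hole-screw dz -29.1 mm yaw 25.28 tilt [-0.0003 -0.0002]
to contact, tool axes [-0.001  -0.     -0.0291]
F out -3.8 lat -0.0 up 1.0 M 0.0007947008675767142 -0.5322158114269685 -0.01924041786056874 grip 121.74641847610474 0.5218684121724747 vel 0.08830860293322096
t 18.5 standoff 0.9 lateral 0.1 hole-screw dz -30.5 mm yaw 25.28 tilt [-0.0001 -0.    ]
to contact, tool axes [-0.0009 -0.0001 -0.0305]
F out -3.8 lat -0.3 up 2.0 M -0.052877236340861444 -0.6380671723343083 0.006988469305192759 grip 121.7288875579834 0.5226120377559569 vel 0.46678783125526374
```

```bash
python3 -m jog '[[-0.0004,0,0,0,-0.6],[-0.0008,0,0,0,-0.6],[-0.0008,0,0,0,-0.6]]' >/dev/null; python3 rel.py;  python3 -m jog '[[0,0,0.0005,0,-0.6],[0,0,0.001,0,-0.6],[0,0,0.0015,0,-0.6]]' >/dev/null; python3 rel.py
```

```text
t 18.875 standoff 0.8 lateral 0.1 hole-screw dz -30.8 mm yaw 25.28 tilt [-0.0013 -0.0005]
to contact, tool axes [-0.0008 -0.0001 -0.0308]
F out 0.3 lat -1.0 up 2.7 M 0.0329513945938467 -0.24285423456248226 0.11810876787780664 grip 121.74082517623901 0.5224953299319909 vel 0.18146944276661178
t 19.25 standoff 0.7 lateral 0.1 hole-screw dz -32.1 mm yaw 25.28 tilt [-0.001  -0.0004]
to contact, tool axes [-0.0007 -0.0001 -0.0321]
F out 2.1 lat -0.0 up 5.1 M -0.06371479206353195 0.15758899841689736 0.11517606467112618 grip 121.93036079406738 0.5227282531578059 vel 0.5731112680920443
```

```bash
python3 -m jog '[[0,0,0.0005,0,-0.6],[0,0,0.001,0,-0.6],[0,0,0.0015,0,-0.6]]' >/dev/null; python3 rel.py;  python3 -m jog '[[0,0,0.0005,0,-0.6],[0,0,0.001,0,-0.6]]' >/dev/null; python3 rel.py
```

```text
t 19.625 standoff 0.7 lateral 0.1 hole-screw dz -33.8 mm yaw 25.28 tilt [-0.0011 -0.0004]
to contact, tool axes [-0.0007 -0.0001 -0.0338]
F out 3.4 lat 0.1 up 5.0 M -0.14099359370437042 0.32866145222852705 0.19347092985667486 grip 122.02064752578735 0.5226586584923438 vel 0.5661034899457553
t 19.875 standoff 0.8 lateral 0.2 hole-screw dz -35.0 mm yaw 25.28 tilt [-0.0014 -0.0004]
to contact, tool axes [-0.0007 -0.0002 -0.035 ]
F out 4.3 lat -0.3 up 4.3 M -0.08076119119983606 0.3780671655671876 0.15052469000522806 grip 122.03025341033936 0.5224895284142134 vel 0.8543393747374096
```

```bash
python3 -m jog '[[0,0,0.0005,0,-0.6],[0,0,0.001,0,-0.6]]' >/dev/null; python3 rel.py
```

```text
t 20.125 standoff 0.7 lateral 0.2 hole-screw dz -35.8 mm yaw 25.29 tilt [-0.0013 -0.0003]
to contact, tool axes [-0.0007 -0.0002 -0.0358]
F out 4.7 lat 1.4 up 6.3 M -0.18252048898911744 0.6273624541843705 0.17613423653924434 grip 122.06931352615356 0.5211304284132473 vel 0.3880973074683344
```

```bash
python3 -m jog '[[0.0003,0,0.0004,0,-0.6],[0.0003,0,0.0006,0,-0.6]]' >/dev/null; python3 rel.py; python3 -m jog '[[0,0,0.0004,0,-0.6],[0,0,0.0006,0,-0.6]]' >/dev/null; python3 rel.py
```

```text
t 20.375 standoff 0.7 lateral 0.2 hole-screw dz -36.1 mm yaw 25.29 tilt [-0.0006 -0.0001]
to contact, tool axes [-0.0007 -0.0002 -0.0361]
F out 4.5 lat 0.5 up 5.0 M -0.2314153877590865 0.6875241609677502 0.2934141571827777 grip 122.0812726020813 0.5224111878730866 vel 0.11992012807826351
t 20.625 standoff 0.7 lateral 0.1 hole-screw dz -36.7 mm yaw 25.28 tilt [-0.0006 -0.0001]
to contact, tool axes [-0.0007 -0.0001 -0.0367]
F out 4.6 lat 0.3 up 5.5 M -0.21534536117812178 0.6986200528871165 0.17308655131323172 grip 122.07497119903564 0.5219625041224202 vel 0.20483448501929397
```

```bash
python3 -m jog '[[0,0,0.0004,0,-0.6],[0,0,0.0006,0,-0.6]]' >/dev/null; python3 rel.py
```

```text
t 20.875 standoff 0.7 lateral 0.1 hole-screw dz -37.3 mm yaw 25.28 tilt [-0.0005 -0.0002]
to contact, tool axes [-0.0007 -0.0001 -0.0373]
F out 4.2 lat 0.8 up 5.3 M -0.13434717666312065 0.6842486574887736 0.2422036145471051 grip 122.07810401916504 0.5208601608481761 vel 0.1629353197132842
```

```bash
python3 -m jog '[[0,0,0.0004,0,-0.6],[0,0,0.0008,0,-0.6]]' >/dev/null; python3 rel.py; python3 -m jog '[[0,0,0.0004,0,-0.6],[0,0,0.0006,0,-0.6]]' >/dev/null; python3 rel.py
```

```text
t 21.125 standoff 0.7 lateral 0.1 hole-screw dz -37.7 mm yaw 25.29 tilt [-0.0003 -0.0002]
to contact, tool axes [-0.0007 -0.0001 -0.0377]
F out 6.0 lat 0.1 up 9.6 M -0.18225955385970138 0.9894525365405797 0.25664138681949267 grip 122.48767375946045 0.5253065401602204 vel 0.22146763091999314
t 21.375 standoff 0.7 lateral 0.0 hole-screw dz -37.8 mm yaw 25.28 tilt [-0.     -0.0001]
to contact, tool axes [-0.0007 -0.     -0.0378]
F out 7.0 lat 0.2 up 11.6 M -0.18691943323187793 1.1555209554219732 0.2603059993088795 grip 122.74625301361084 0.5225145439062797 vel 0.15532350626750394
```

The hard stop has been met: 0.1 mm of motion added 2 N, at 37.7 mm of travel against 37 nominal. I'll relieve the push and then open.

```bash
python3 -m jog '[[0.0004,0,-0.0007,0,-0.6],[0.0008,0,-0.0014,0,-0.6],[0.0008,0,-0.0014,0,-0.6]]' >/dev/null; python3 rel.py
```

```text
t 21.75 standoff 0.7 lateral 0.0 hole-screw dz -37.6 mm yaw 25.28 tilt [0.0005 0.0002]
to contact, tool axes [-0.0007 -0.     -0.0376]
F out 0.6 lat 1.0 up 0.3 M -0.05336110906131898 0.11666990787900385 0.12199446553465393 grip 122.1568250656128 0.523391671257334 vel 0.10582252435530465
```

```bash
python3 -m jog '[[0,0,0,0,-0.5],[0,0,0,0,0.1]]' 20 >/dev/null; python3 rel.py; python3 -m jog '[[0,0,0,0,0.3],[0,0,0,0,0.6],[0,0,0,0,1],[0,0,0,0,1],[0,0,0,0,1],[0,0,0,0,1]]'; python3 rel.py
python3 - <<'E'
from h import *
w,d=cams.read_camera('wrist'); save('w6.png',w); np.save('w6.npy',cloud('wrist',d))
P=cloud('wrist',d); n=np.array([-.9045,-.4264,0]);t=np.array([-.4264,.9045,0]);S=np.array([.5861,.2058,.0])
L=np.stack([(P-S)@n,(P-S)@t,P[...,2]],-1)
G=L[(L[...,0]>.06)&(L[...,0]<.095)&(abs(L[...,1])<.04)&(L[...,2]>.06)&(L[...,2]<.15)]
print(len(G),np.percentile(G,[1,50,99],axis=0))
E
```

```text
t 22.0 standoff 0.7 lateral -0.2 hole-screw dz -37.4 mm yaw 25.25 tilt [ 0.0007 -0.    ]
to contact, tool axes [-0.0007  0.0001 -0.0374]
F out -0.3 lat -0.5 up 0.7 M 0.02489632548472607 -0.05763258596884289 0.014755801682847208 grip 0.0 0.5533515591160931 vel 0.4036410363069859
t: 22.75
tcp_pos: [0.5344, 0.1815, 0.0875]
ee_rot: [[-0.904, -0.427, 0.0], [-0.427, 0.904, -0.0], [-0.0, -0.0, -1.0]]
force: [-0.2, 0.1, -0.1]
width: 1.003
finger_force: 0.0
t 22.75 standoff 1.2 lateral 0.1 hole-screw dz -37.3 mm yaw 25.28 tilt [ 0. -0.]
to contact, tool axes [-0.0012 -0.0001 -0.0373]
F out 0.1 lat 0.2 up -0.1 M -0.02088509823125456 -0.004094700023980957 -0.007832118510842026 grip 0.0 1.0031140473324833 vel 0.09095724198694598
5054 [[ 6.04045632e-02 -2.28288465e-02  8.07193225e-02]
 [ 8.45882850e-02 -7.86618024e-05  1.12571104e-01]
 [ 8.53194779e-02  2.21646650e-02  1.23569216e-01]]
```

View pics/w6.png

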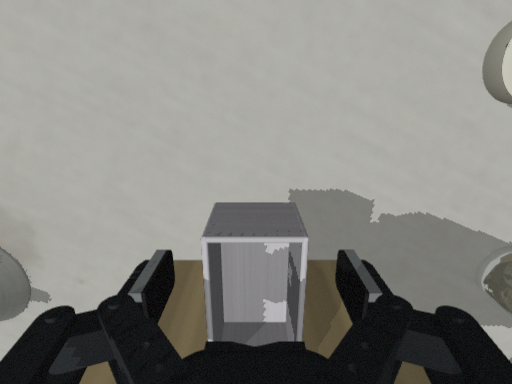

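The wrist view shows the open fingers clear on both sides of the tray, at (155,285) and (355,285), and the caddy staying put. Its rim is at z=0.1236, so the underside is at 0.0796, which matches screw height minus 114 mm. Now I back straight out, then up.

```bash
python3 -m jog '[[0.005,0,0,0,1],[0.015,0,0,0,1],[0.03,0,0,0,1],[0.06,0,0,0,1],[0.09,0,0,0,1],[0.12,0,-0.01,0,1],[0.14,0,-0.04,0,1],[0.14,0,-0.08,0,1],[0.14,0,-0.12,0,1],[0.14,0,-0.12,0,1],[0.14,0,-0.12,0,1]]'
python3 - <<'E'
from h import *
np.set_printoptions(precision=4,suppress=True)
a,d=cams.read_camera('scene'); w,dw=cams.read_camera('wrist')
cv2.imwrite('pics/s7.png',np.hstack([cv2.resize(a[140:230,195:285],(384,384),interpolation=cv2.INTER_CUBIC),cv2.resize(w,(416,384))])[:,:,::-1])
n=np.array([-.9045,-.4264,0]);t=np.array([-.4264,.9045,0]);S=np.array([.5861,.2058,.0])
for c,dd in(('scene',d),('wrist',dw)):
    P=cloud(c,dd); L=np.stack([(P-S)@n,(P-S)@t,P[...,2]],-1)
    G=L[(L[...,0]>.015)&(L[...,0]<.1)&(abs(L[...,1])<.04)&(L[...,2]>.06)&(L[...,2]<.15)]; print(c,'tray',len(G),np.percentile(G,[1,99],axis=0))
    G=L[(L[...,0]>-.006)&(L[...,0]<.013)&(abs(L[...,1])<.05)&(L[...,2]>.2)&(L[...,2]<.23)]; 
    if len(G): 
        for z in(.2,.205,.21): H=G[(G[:,2]>z)&(abs(G[:,1])<.02)]; print(' above z',z,'out max',np.percentile(H[:,0],[5,50,95,99]) if len(H) else '')
E
```

```text
t: 24.18
tcp_pos: [0.4068, 0.1213, 0.207]
ee_rot: [[-0.904, -0.427, -0.001], [-0.427, 0.904, -0.0], [0.001, 0.0, -1.0]]
force: [0.7, -0.4, 0.9]
width: 0.998
finger_force: 0.0
scene tray 302 [[ 0.0161 -0.0255  0.079 ]
 [ 0.0866  0.0255  0.1261]]
 above z 0.2 out max [-0.0046 -0.0008  0.0061  0.0084]
 above z 0.205 out max [-0.0047 -0.001   0.0054  0.0062]
 above z 0.21 out max [-0.0049 -0.0013  0.0014  0.0017]
wrist tray 2359 [[ 0.0158 -0.0229  0.0796]
 [ 0.0861  0.022   0.123 ]]
```

View pics/s7.png

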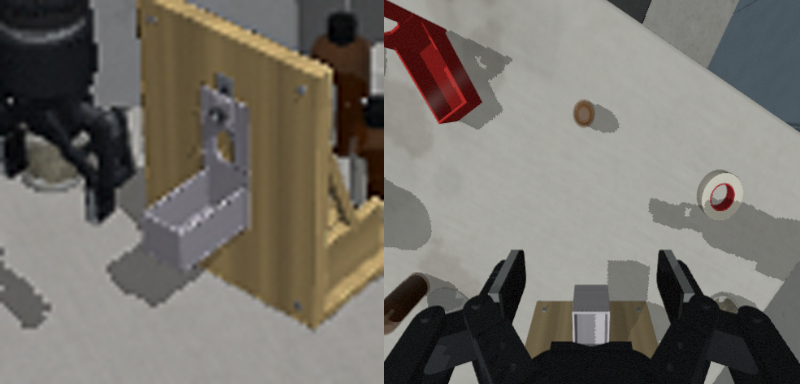

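The caddy hangs upright and flat on the board. The head sits at the top of the slot, at crop (218,118), the wide hole is empty below it at (222,150), and the vial and tape are in place. Handing in.

```bash
python3 -c "
from cell import bot; print(bot.sign_off())"
```

```text
the job is handed in; nothing more can be done
None
```

I hung the caddy on the screw and handed the job in at about 24 s. It slid to the slot's end stop, measured forces staying under about 14 N, and now hangs upright and flat on its own; I never touched the bottle, vial, jar or tape.

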